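# Start up the scan rig from its console and stage

### The arm

A 6-joint arm with a two-finger parallel gripper is mounted at the origin on the work surface. World frame = base frame: x ahead of the robot, y to its left, z up, the work surface at z = 0. Lengths are in m, angles in rad, forces in N, time in s.
With the tool pointing down it reaches from about 0.375 to 0.975 m from the base axis. Payload 3.8 kg.
Tool frame: the origin (TCP) lies at the very end of the fingers, on their centre line; the grasp point (between the pads) lies 19 mm behind it; z points along the fingers, y is the line along which they close (so a half turn about z gives the same grasp; the last joint's range is limited). The gripper opens to 85 mm and grips with 20 to 120 N. Pads are 22 mm wide; open, the fingers measure 114 mm over their backs; the gripper's body (76 mm by 85 mm) begins 54 mm behind the grasp point. The pads swing forward as they close: fully open they stand 13 mm farther back than shut.
Start: joints at [1.094, 0.264, 1.604, -0, 1.274, -0.037], TCP at [0.287, 0.611, 0.231] pointing down, gripper open.
Joint ranges: [-2.63, 2.63], [-0.94, 2.18], [0.31, 2.57], [-1.31, 4.45], [0, 2.66], [-2.55, 2.55]. Speed limits (rad/s): [2.57, 2.57, 3.14, 3.14, 3.14, 3.14].

### API

Orientations are given as a rotation vector (axis times angle).
In Python, from workcell import bot, vision gives the robot as it stands. The module is installed in compiled form; this text tells all that it offers.
- The arm moves only by the tool play_rows, never from a script. Its argument "moves" is a list that holds one entry, the list of rows, each a list of 7 numbers: the turn, a rotation vector about the tool's x, y, z as a fraction of full scale, then the shift along the tool's x, y, z as a fraction of full scale, then the finger opening in mm, from 0 to 85.4. In form: [[[ax, ay, az, x, y, z, jaw], ...]]. A call has 1 to 5 rows; each row shifts and turns the commanded pose from where the row before left it, along the tool's axes as they then stand; what a row does not reach is not made up. Full scale, the value 1, is 0.1 m for a shift and 0.5 rad for a turn. A row lasts 1/12 s, in which the tool goes at most 41.7 mm and 7.16 degrees, less where a joint would pass 70% of its speed; a pose out of reach is approached as far as the arm can. A call with a number of a shift or a turn outside -1 to 1 is refused whole. A call with a gripper value outside its range is refused whole. The fingers move at their own pace and stop on an object; "newtons" is the grip in N (left out, the last holds). Time passes only in rows, so rows that do not move let the fingers close. It gives the time, the measured TCP pose, the force, the opening and the grip force at its end, in the units of the state.
- bot.read_state(): the state, without advancing time (a new reading comes with each control period).
- vision.read_camera(name): name is "side" or "top" or "wrist"; returns a dict with "image" (384x512x3 uint8, red, green, blue), "depth" (384x512 float32, m along the optical axis (not along the pixel's ray), 0 where there is no reading), "K" (3x3 intrinsics, pixels), "R" (3x3) and "t" (3): a world point X has camera coordinates R X + t. Camera axes: x right, y down, z forward; pixel columns grow to the right and rows downward; lengths in m; the calibration is good to about 2 mm. A picture is of the moment at which its call begins.
- bot.finish_job(): hands the job in; it is judged then, once.
The state is a dict: "time": time; "q": joint angles; "joint_vel": joint speeds; "joint_torque": joint torques, N m; "tool_pos": TCP position; "tcp_rot": TCP orientation; "wrist_force": force on the tool from outside, world axes, zero at the start; "torque": the same for the moment, N m; "width": opening from 0.0 (shut) to 1.0 (fully open); "grip_force": force on a finger pad.
Only numpy, scipy, OpenCV 4.12 (cv2) and the standard library are available. Lean on these libraries where they do the work, as an engineer would, in place of code of your own. Each camera call takes 0.05 s, during which the arm holds its last target. There are 200 camera calls.

### The job

Start up the scanner for a run by pressing its controls lightly with a fingertip, in this order: on the sloped console push in the large round power button, then the left square key (lamps), then the middle square key (camera), each fully in so that it stays in; then press the round start button on top of the scan stage's drive housing well down and let it spring back up. Left is as an operator sees it from the robot's side, facing the console. Leave the right square key alone, and leave the sample tin, the white reference disc and the lens where they are: nothing is to be gripped or picked up.

Things in the scene. Friction and masses are not known exactly. Their poses are not given: they have to be found in the camera images.
- console: light grey desk console, fixed: 170 (x) by 250 mm (y), origin under its centre at bench height; +x away from the operator, +y to the operator's left. Its dark panel rises to +x at 0.175 rad: 40 mm high in front, 55 mid, 70 back. Controls: a round button back left (a flat display back right), a front row of 3 square keys. Yaw within 0.25 rad; on the robot's left or right
- power_top (a point): round power button, 32 mm across, back left on the console: point at the centre of the pressing face; z axis points straight out of the face (the pressing direction is -z), x and y along the console's x and y. Out, the face stands 12 mm above the panel, pushed in 7 mm. At panel position x 36, y 68 mm from the panel's middle.
- lamps_top (a point): lamps key, the left one of the three: 22 x 22 mm square metal key on the console: point at the centre of the pressing face; z axis points straight out of the face (the pressing direction is -z), x and y along the console's x and y. Out, the face stands 12 mm above the panel, pushed in 7 mm. At panel position x -36, y 62 mm.
- camera_top (a point): camera key, the middle one of the three: 22 x 22 mm square metal key on the console: point at the centre of the pressing face; z axis points straight out of the face (the pressing direction is -z), x and y along the console's x and y. Out, the face stands 12 mm above the panel, pushed in 7 mm. At panel position x -36, y 0.
- return_top (a point): stage return key, the right one of the three, not to be pressed: 22 x 22 mm square metal key on the console: point at the centre of the pressing face; z axis points straight out of the face (the pressing direction is -z), x and y along the console's x and y. Out, the face stands 12 mm above the panel, pushed in 7 mm. At panel position x -36, y -62 mm.
- key_power (a joint): power button; value is how far it is pushed in along the panel's normal, in m: 0 = out (as at the start), 0.005 = end of its stroke; it counts as fully in from 0.0035. About 2.5 N slides it in and it stays where it is left. Past the end the collar gives 3 mm more on a spring, 4 to 11 N, then it is rigid.
- key_lamps (a joint): lamps key; value is how far it is pushed in along the panel's normal, in m: 0 = out (as at the start), 0.005 = end of its stroke; it counts as fully in from 0.0035. About 2.5 N slides it in and it stays where it is left. Past the end the collar gives 3 mm more on a spring, 4 to 11 N, then it is rigid.
- key_camera (a joint): camera key; value is how far it is pushed in along the panel's normal, in m: 0 = out (as at the start), 0.005 = end of its stroke; it counts as fully in from 0.0035. About 2.5 N slides it in and it stays where it is left. Past the end the collar gives 3 mm more on a spring, 4 to 11 N, then it is rigid.
- key_return (a joint): right square key, to be left alone; value is how far it is pushed in along the panel's normal, in m: 0 = out (as at the start), 0.005 = end of its stroke; it counts as fully in from 0.0035. About 2.5 N slides it in and it stays where it is left. Past the end the collar gives 3 mm more on a spring, 4 to 11 N, then it is rigid.
- stage: linear scan stage on a black breadboard, fixed: 180 (x) by 380 mm (y), origin under its centre at bench height. Dark drive housing 120 by 74 mm, top at 92 mm, centred at y -138 mm (the operator's right end); aluminium carriage 124 by 170 mm, top at 62 mm, centred at y +30, carries the tin. Yaw within 0.15 rad; on the other side from the console
- start_top (a point): round metal start button, 25 mm across, in the middle of the drive housing's flat top: point at the centre of its pressing face, 104 mm above the bench when out; z points up, the button is pressed straight down
- key_start (a joint): start button; value is how far it is pressed down, in m: 0 = out, 0.008 = end stop; it counts as pressed from 0.0035. A spring pushes back with 1.2 N at the top and 6 N at the bottom and returns it when let go
- tin: flat bright metal sample tin, 98 by 138 by 24 mm, lying loose on the stage's carriage; origin under its centre. Bystander
- reference: white reference disc in a black round holder, 66 mm across, 14 mm high, on the bench behind the stage; origin under its centre. Bystander
- lens: black camera lens standing upright on the bench behind the console, 54 mm across, 64 mm high; origin under its centre. Bystander

How it is judged:
By the outcome, as a careful person would: the job done as asked, in the order asked, and still so for the second after the job is handed in, with the robot touching nothing.
It also fails if it takes over 51 s, if anything falls off the work surface, if the arm or the gripper's body presses on something with over 40 N, if the wrist force passes 120 N, or if a joint passes its speed limit or range.

## Working session

There is one attempt and no reset: what is moved stays moved. The work goes in short steps, Python scripts to look and compute and a tool call to move; the robot and the scene stay as the last step left them, time stands still between calls to the robot, and variables do not carry over. Pictures are saved under pics/ and viewed, at most 10 in all, crops included, and the job is handed in when it is done.

Besides the shell and the picture viewer there is one more tool, called after "Emit:" as a command line: name --argument value ..., lists and objects as JSON in quotes. play_rows: Moves the arm, as the interface text tells. Its arguments: {"type":"object","properties":{"moves":{"type":"array","items":{"type":"array","items":{"type":"array","items":{"type":"number"}}}},"newtons":{"type":"number"}},"required":["moves"]}

```bash
mkdir -p pics; python3 - <<'E'
from workcell import bot, vision
import cv2,numpy as np
s=bot.read_state(); print({k:np.round(v,3) for k,v in s.items()})
for n in("side","top","wrist"):
    c=vision.read_camera(n); cv2.imwrite(f"pics/{n}0.png",c["image"][:,:,::-1]); np.savez(f"{n}0.npz",**c)
    print(n,np.round(c["K"],1).tolist(),np.round(-c["R"].T@c["t"],3),np.round(c["R"],2).tolist())
E
```

```text
{'time': np.float64(0.0), 'q': array([ 1.094,  0.265,  1.605,  0.   ,  1.274, -0.037]), 'joint_vel': array([-0.   , -0.001,  0.001, -0.   , -0.001, -0.   ]), 'joint_torque': array([-0.0000e+00, -5.1515e+01, -3.6730e+01, -0.0000e+00,  1.3000e-02,
       -0.0000e+00]), 'tool_pos': array([0.287, 0.61 , 0.23 ]), 'tcp_rot': array([-6.850e-01, -3.065e+00,  3.000e-03]), 'wrist_force': array([ 1.07 , -0.482, -0.647]), 'torque': array([-0.032,  0.016,  0.008]), 'grip_force': np.float64(0.0), 'width': np.float64(0.998)}
side [[403.2, 0.0, 251.7], [0.0, 403.2, 190.6], [0.0, 0.0, 1.0]] [ 0.478 -0.658  0.732] [[0.99, -0.12, 0.02], [-0.07, -0.68, -0.73], [0.1, 0.72, -0.69]]
top [[453.4, 0.0, 252.3], [0.0, 453.4, 187.2], [0.0, 0.0, 1.0]] [ 0.373 -0.005  1.17 ] [[0.0, -1.0, -0.01], [-0.98, 0.0, -0.18], [0.18, 0.01, -0.98]]
wrist [[297.2, 0.0, 248.2], [0.0, 297.2, 192.1], [0.0, 0.0, 1.0]] [0.223 0.642 0.373] [[0.43, 0.9, -0.0], [0.87, -0.41, 0.28], [0.25, -0.12, -0.96]]
```

View pics/top0.png

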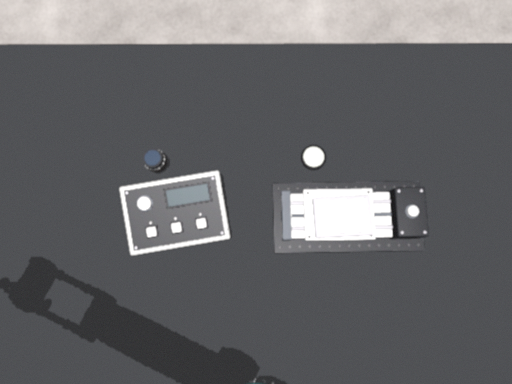

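View pics/side0.png

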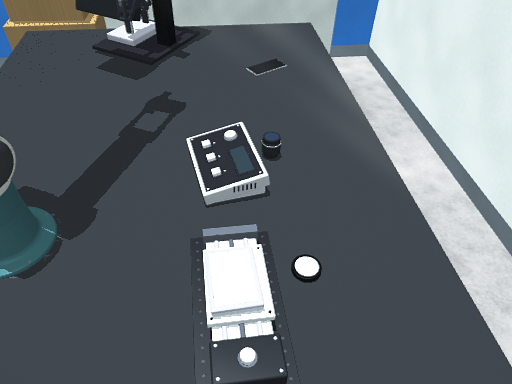

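Top view: the console is on the left, with power at (144,203), lamps (151,232), camera (176,228) and return (201,223). The start button is at (413,211). In the side view the same controls are at (230,135), (206,144), (211,157), (216,172) and (248,356).

```bash
cat > h.py <<'E'
import numpy as np, cv2
def blob(c,u,v,r=11,thr=None,off=60):
    g=cv2.cvtColor(c["image"],cv2.COLOR_RGB2GRAY); 
    x0,y0=u-r,v-r; p=g[y0:v+r+1,x0:u+r+1]
    t,m=cv2.threshold(p,0,255,cv2.THRESH_OTSU)
    n,l,st,ce=cv2.connectedComponentsWithStats(m)
    k=l[r,r] or 1
    return np.array([x0,y0])+ce[k], st[k]
def ray(c,uv):
    d=c["R"].T@np.linalg.solve(c["K"],[uv[0],uv[1],1]); return -c["R"].T@c["t"],d/np.linalg.norm(d)
def tri(rs):
    A=sum(np.eye(3)-np.outer(d,d) for o,d in rs); b=sum((np.eye(3)-np.outer(d,d))@o for o,d in rs)
    X=np.linalg.solve(A,b); return X,max(np.linalg.norm(np.cross(X-o,d)) for o,d in rs)
E
python3 - <<'E'
from h import *
T=dict(np.load("top0.npz"));S=dict(np.load("side0.npz"))
pts={"power":((144,203),(230,135)),"lamps":((151,232),(206,144)),"camera":((176,228),(211,157)),"return":((201,223),(216,172)),"start":((413,211),(248,356))}
P={}
for n,(a,b) in pts.items():
    ca,sa=blob(T,*a,r=9);cb,sb=blob(S,*b,r=9 if n!="start" else 13)
    X,e=tri([ray(T,ca),ray(S,cb)]);P[n]=X
    o,d=ray(T,ca);da=T["depth"][a[1],a[0]];
    Xd=T["R"].T@(np.linalg.solve(T["K"],[*ca,1])*da-T["t"])
    print(n,ca.round(1),sa,cb.round(1),sb,X.round(4),"err",round(e,4),"depthpt",Xd.round(4))
v=P["lamps"]-P["return"];print("row len",np.linalg.norm(v),"yaw",np.arctan2(-v[0],v[1]))
print("power-lamps",np.linalg.norm(P["power"]-P["lamps"]),"expect",np.hypot(72,6))
E
```

```text
power [143.5 202.9] [  2   2  14  15 163] [229.9 134.5] [  3   4  13  10 103] [0.5373 0.2763 0.066 ] err 0.0001 depthpt [0.5362 0.2744 0.0735]
lamps [151.  231.4] [  4   3  11  11 102] [205.6 143.1] [ 4  4 10  9 60] [0.4679 0.2575 0.055 ] err 0.0003 depthpt [0.4675 0.2556 0.063 ]
camera [176.  227.1] [  4   3  11  11 100] [210.5 156.5] [ 4  4 10 10 68] [0.4787 0.196  0.0553] err 0.0 depthpt [0.4782 0.1951 0.0603]
return [200.8 222.9] [ 4  4 11 11 97] [215.6 171. ] [ 4  4 10  9 71] [0.4891 0.1349 0.0554] err 0.0 depthpt [0.4889 0.1345 0.0584]
start [412.7 210.5] [  3   3  12  12 114] [247.2 355.4] [  5   4  16  18 225] [ 0.5143 -0.373   0.0988] err 0.0001 depthpt [ 0.5135 -0.3709  0.1049]
row len 0.12443113864469833 yaw 0.1715984321763483
power-lamps 0.07278644232079773 expect 72.24956747275377
```

```bash
python3 - <<'E'
import cv2
a=cv2.imread("pics/top0.png")[160:270,110:240];b=cv2.imread("pics/side0.png")[115:210,175:285]
a=cv2.resize(a,(520,440),interpolation=cv2.INTER_CUBIC)[:, :400]
b=cv2.resize(b,(400,345),interpolation=cv2.INTER_CUBIC);b=cv2.copyMakeBorder(b,0,95,0,0,0)
cv2.imwrite("pics/c1.png",cv2.hconcat([a,b]))
E
```

```text
(no output)
```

View pics/c1.png

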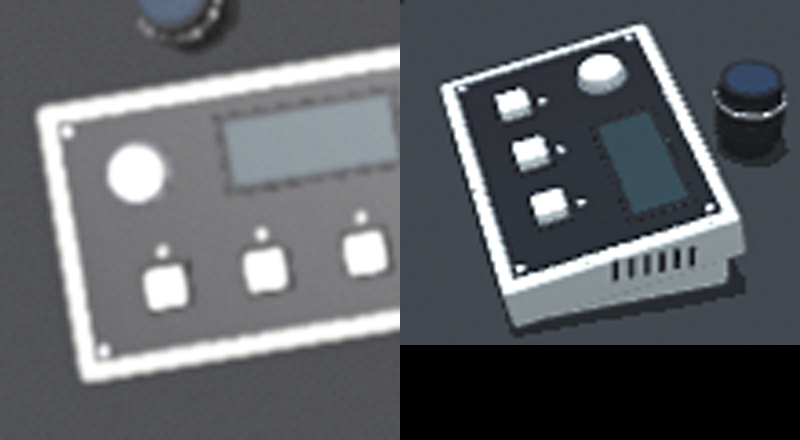

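The crop confirms the blobs. The depth heights (power 73 mm, keys about 60 mm, start 105 mm) match the text, and so do the row length and spacing. The triangulated heights come out low because the button sides are included in the side view. I'll use the top rays at the checked face heights.

```bash
cat >> h.py <<'E'
from scipy.spatial.transform import Rotation as Ro
YAW=0.17
CON=(Ro.from_euler('z',YAW)*Ro.from_euler('y',-0.175))
# tool x = -console x, y = console y, z = -normal
FLIP=Ro.from_matrix(np.diag([-1.,1,-1]))
def faces():
    T=dict(np.load("top0.npz"));F={}
    for n,u,z in(("power",(143.5,202.9),.0731),("lamps",(151,231.4),.0605),("camera",(176,227.1),.0605),("return",(200.8,222.9),.0605),("start",(412.7,210.5),.104)):
        o,d=ray(T,u);F[n]=o+d*(z-o[2])/d[2]
    return F
def plan(name,h):
    from workcell import bot
    s=bot.read_state();R=Ro.from_rotvec(s["tcp_rot"]);tg=FLIP if name=="start" else CON*FLIP
    n=np.array([0,0,1]) if name=="start" else CON.apply([0,0,1])
    X=faces()[name]+h*n
    sh=R.inv().apply(X-s["tool_pos"]);tu=(R.inv()*tg).as_rotvec()
    print("t",round(float(s["time"]),2),"pos",np.round(s["tool_pos"],4),"target",X.round(4),"turn/0.5",(tu/.5).round(3),"shift now/0.1",(sh/.1).round(3),"shift after turn",(tg.inv().apply(X-s["tool_pos"])/.1).round(3),"F",np.round(s["wrist_force"],2),"w",round(float(s["width"]),3),"q",np.round(s["q"],2))
E
python3 - <<'E'
from h import *
F=faces();print({k:v.round(4) for k,v in F.items()});plan("power",.12)
# predicted from console model
c=[F[k] for k in("power","lamps","camera","return")];m=np.array([[36,68,12],[-36,62,12],[-36,0,12],[-36,-62,12]])/1e3
r=[a-CON.apply(b) for a,b in zip(c,m)];print(np.round(r,4))
E
```

```text
{'power': array([0.5364, 0.2745, 0.0731]), 'lamps': array([0.4676, 0.2561, 0.0605]), 'camera': array([0.4782, 0.195 , 0.0605]), 'return': array([0.4886, 0.1343, 0.0605]), 'start': array([ 0.5137, -0.3712,  0.104 ])}
t 0.15 pos [0.2871 0.6102 0.2302] target [0.5158 0.271  0.1913] turn/0.5 [-0.11  -0.34  -1.216] shift now/0.1 [-3.513 -2.095  0.393] shift after turn [-1.586 -3.73   0.676] F [-0.98  0.01 -0.51] w 1.0 q [ 1.09  0.26  1.61  0.    1.27 -0.04]
[[0.515  0.2019 0.055 ]
 [0.5151 0.2013 0.055 ]
 [0.5152 0.2014 0.055 ]
 [0.5151 0.2018 0.055 ]]
```

Emit:
play_rows --moves '[[[-0.02,-0.07,-0.24,-0.32,-0.19,0.0,0],[-0.02,-0.07,-0.24,-0.29,-0.23,0.0,0],[-0.02,-0.07,-0.24,-0.25,-0.26,0.0,0],[-0.02,-0.07,-0.24,-0.21,-0.3,0.0,0],[-0.02,-0.07,-0.24,-0.17,-0.32,0.0,0]]]'

```text
time: 0.57
tool_pos: [0.3847, 0.4542, 0.2372]
tcp_rot: [-0.247, 2.952, 0.014]
wrist_force: [0.7, 0.8, 0.8]
width: 0.295
grip_force: 0.0
```

```bash
python3 -c "
from h import *
plan('power',.12)"
```

```text
t 0.57 pos [0.3847 0.4542 0.2372] target [0.5158 0.271  0.1913] turn/0.5 [-0.013  0.009 -0.006] shift now/0.1 [-0.89  -2.021  0.64 ] shift after turn [-0.887 -2.027  0.624] F [0.68 0.78 0.77] w 0.295 q [ 0.9   0.03  1.87 -0.14  1.12 -0.79]
```

Emit:
play_rows --moves '[[[0,0,0,-0.16,-0.37,0.1,0],[0,0,0,-0.16,-0.37,0.12,0],[0,0,0,-0.16,-0.37,0.12,0],[0,0,0,-0.16,-0.37,0.12,0],[0,0,0,0,0,0,0]]]'

```text
time: 0.98
tool_pos: [0.4794, 0.3151, 0.2024]
tcp_rot: [-0.229, 2.956, 0.008]
wrist_force: [0.3, 0.5, -0.3]
width: 0.001
grip_force: 0.0
```

```bash
python3 -c "
from h import *
plan('power',.03)"
```

```text
t 0.98 pos [0.4794 0.3151 0.2024] target [0.5312 0.2737 0.1026] turn/0.5 [-0.022  0.002 -0.029] shift now/0.1 [-0.266 -0.48   1.065] shift after turn [-0.261 -0.496  1.059] F [ 0.35  0.5  -0.29] w 0.001 q [ 0.59 -0.01  1.97 -0.1   1.02 -1.09]
```

Emit:
play_rows --moves '[[[-0.02,0,-0.03,-0.13,-0.24,0.26,0],[0,0,0,-0.13,-0.24,0.26,0],[0,0,0,0,0,0.26,0],[0,0,0,0,0,0.26,0],[0,0,0,0,0,0,0]]]'

```text
time: 1.4
tool_pos: [0.5254, 0.2795, 0.1008]
tcp_rot: [-0.259, 2.962, 0.022]
wrist_force: [-1.6, -0.4, -0.8]
width: -0.004
grip_force: 0.0
```

```bash
cat > w.py <<'E'
import sys
from h import *
from workcell import vision
plan(sys.argv[1],float(sys.argv[2]))
if len(sys.argv)>3:
    out=[cv2.resize(vision.read_camera("wrist")["image"],(400,300))]
    c=vision.read_camera("side")["image"][90:210,160:320];out.append(cv2.resize(c,(400,300),interpolation=cv2.INTER_CUBIC))
    cv2.imwrite(sys.argv[3],cv2.hconcat(out)[:,:,::-1])
E
python3 w.py power 0 pics/w1.png
```

```text
t 1.4 pos [0.5254 0.2795 0.1008] target [0.5364 0.2745 0.0731] turn/0.5 [ 0.002 -0.013  0.009] shift now/0.1 [-0.052 -0.068  0.289] shift after turn [-0.05  -0.067  0.29 ] F [-1.63 -0.42 -0.84] w -0.004 q [ 0.48  0.14  2.02 -0.07  0.82 -1.23]
```

View pics/w1.png

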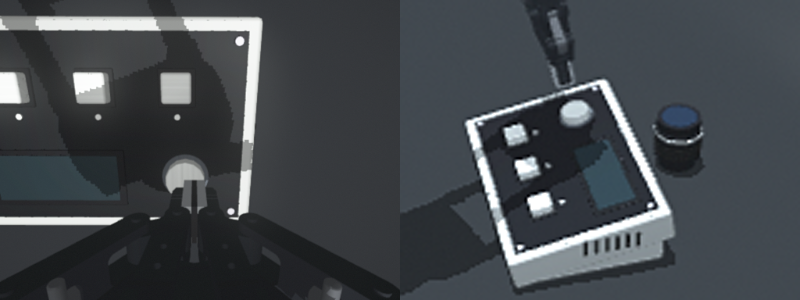

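The wrist view shows the closed fingertip over the power button at about (190,180), and the side view agrees. I'll correct the lateral offset and approach.

Emit:
play_rows --moves '[[[0,-0.01,0.01,-0.05,-0.067,0,0],[0,0,0,0,0,0.12,0],[0,0,0,0,0,0.1,0],[0,0,0,0,0,0,0],[0,0,0,0,0,0,0]]]'

```text
time: 1.92
tool_pos: [0.5381, 0.2768, 0.0855]
tcp_rot: [-0.253, 2.95, 0.029]
wrist_force: [0.8, 0.4, 0.3]
width: -0.003
grip_force: 0.0
```

```bash
python3 w.py power 0
```

```text
t 1.92 pos [0.5381 0.2768 0.0855] target [0.5364 0.2745 0.0731] turn/0.5 [0.008 0.014 0.001] shift now/0.1 [ 0.043 -0.019  0.118] shift after turn [ 0.042 -0.019  0.118] F [0.77 0.39 0.3 ] w -0.003 q [ 0.46  0.16  2.02 -0.07  0.78 -1.24]
```

Emit:
play_rows --moves '[[[0,0,0,0,0,0,0],[0,0,0,0,0,0,0]]]'

```text
time: 2.08
tool_pos: [0.539, 0.2771, 0.0866]
tcp_rot: [-0.253, 2.948, 0.03]
wrist_force: [0.0, 0.5, 0.4]
width: -0.001
grip_force: 0.0
```

```bash
python3 w.py power 0
```

```text
t 2.08 pos [0.539  0.2771 0.0866] target [0.5364 0.2745 0.0731] turn/0.5 [0.009 0.018 0.001] shift now/0.1 [ 0.054 -0.022  0.127] shift after turn [ 0.053 -0.021  0.128] F [0.03 0.51 0.36] w -0.001 q [ 0.46  0.16  2.02 -0.07  0.78 -1.24]
```

Emit:
play_rows --moves '[[[0,0.015,0,0.054,-0.022,0.05,0],[0,0,0,0,0,0.04,0],[0,0,0,0,0,0,0],[0,0,0,0,0,0,0],[0,0,0,0,0,0,0]]]'

```text
time: 2.5
tool_pos: [0.5355, 0.2741, 0.0763]
tcp_rot: [-0.253, 2.956, 0.029]
wrist_force: [0.3, -1.0, -0.2]
width: -0.003
grip_force: 0.0
```

```bash
python3 w.py power 0
```

```text
t 2.5 pos [0.5355 0.2741 0.0763] target [0.5364 0.2745 0.0731] turn/0.5 [0.009 0.002 0.001] shift now/0.1 [-0.004  0.002  0.033] shift after turn [-0.004  0.003  0.033] F [ 0.27 -0.99 -0.25] w -0.003 q [ 0.46  0.17  2.03 -0.07  0.77 -1.24]
```

Emit:
play_rows --moves '[[[0,0,0,0,0,0.02,0],[0,0,0,0,0,0.02,0],[0,0,0,0,0,0.02,0],[0,0,0,0,0,0.01,0],[0,0,0,0,0,0,0]]]'

```text
time: 2.92
tool_pos: [0.5371, 0.2745, 0.0696]
tcp_rot: [-0.253, 2.955, 0.029]
wrist_force: [0.3, 0.5, 0.8]
width: -0.003
grip_force: 0.2
```

Emit:
play_rows --moves '[[[0,0,0,0,0,0.01,0],[0,0,0,0,0,0.01,0],[0,0,0,0,0,0,0],[0,0,0,0,0,0,0]]]'

```text
time: 3.25
tool_pos: [0.5373, 0.2746, 0.068]
tcp_rot: [-0.253, 2.955, 0.029]
wrist_force: [0.3, -0.1, 4.7]
width: 0.001
grip_force: 2.2
```

```bash
python3 w.py power 0
```

```text
t 3.25 pos [0.5373 0.2746 0.068 ] target [0.5364 0.2745 0.0731] turn/0.5 [0.009 0.003 0.001] shift now/0.1 [ 0.001  0.001 -0.052] shift after turn [ 0.001  0.001 -0.052] F [ 0.28 -0.14  4.69] w 0.001 q [ 0.46  0.19  2.04 -0.07  0.75 -1.24]
```

Emit:
play_rows --moves '[[[0,0,0,0,0,0.01,0],[0,0,0,0,0,0,0],[0,0,0,0,0,0,0]]]'

```text
time: 3.5
tool_pos: [0.5375, 0.2746, 0.0671]
tcp_rot: [-0.253, 2.955, 0.029]
wrist_force: [-1.4, -0.9, 6.8]
width: 0.003
grip_force: 3.2
```

```bash
python3 w.py power 0
```

```text
t 3.5 pos [0.5375 0.2746 0.0671] target [0.5364 0.2745 0.0731] turn/0.5 [0.009 0.003 0.001] shift now/0.1 [ 0.001  0.001 -0.061] shift after turn [ 0.001  0.001 -0.061] F [-1.4  -0.91  6.76] w 0.003 q [ 0.46  0.19  2.04 -0.07  0.75 -1.24]
```

The force is 6.8 N and rising, so the button is past its stroke and on the collar spring. Power is in. Next I retract.

Emit:
play_rows --moves '[[[0,0,0,0,0,-0.1,0],[0,0,0,0,0,-0.2,0],[0,0,0,0,0,0,0],[0,0,0,0,0,0,0]]]'

```text
time: 3.83
tool_pos: [0.5328, 0.2739, 0.0972]
tcp_rot: [-0.253, 2.953, 0.03]
wrist_force: [0.1, 1.1, -0.4]
width: 0.001
grip_force: 0.0
```

```bash
python3 w.py lamps 0.025
```

```text
t 3.83 pos [0.5328 0.2739 0.0972] target [0.4634 0.2554 0.0851] turn/0.5 [0.01  0.007 0.001] shift now/0.1 [ 0.726 -0.065 -0.008] shift after turn [ 0.726 -0.065 -0.005] F [ 0.1  1.1 -0.4] w 0.001 q [ 0.46  0.14  2.03 -0.06  0.8  -1.24]
```

Emit:
play_rows --moves '[[[0.01,0.007,0,0.24,-0.02,0,0],[0,0,0,0.24,-0.02,0,0],[0,0,0,0.24,-0.02,0,0],[0,0,0,0,0,0,0],[0,0,0,0,0,0,0]]]'

```text
time: 4.25
tool_pos: [0.4611, 0.2547, 0.0819]
tcp_rot: [-0.254, 2.961, 0.019]
wrist_force: [0.2, -0.2, -0.0]
width: -0.003
grip_force: 0.0
```

Emit:
play_rows --moves '[[[0,0,0,0,0,0,0],[0,0,0,0,0,0,0]]]'

```text
time: 4.42
tool_pos: [0.4645, 0.2561, 0.084]
tcp_rot: [-0.252, 2.957, 0.022]
wrist_force: [0.9, 0.6, 0.2]
width: 0.006
grip_force: 0.0
```

```bash
python3 w.py lamps 0 pics/w2.png
```

```text
t 4.42 pos [0.4645 0.2561 0.084 ] target [0.4676 0.2561 0.0605] turn/0.5 [-0.    -0.002  0.001] shift now/0.1 [ 0.01  -0.005  0.237] shift after turn [ 0.01  -0.005  0.237] F [0.89 0.62 0.21] w 0.006 q [ 0.49  0.04  2.17 -0.08  0.77 -1.2 ]
```

View pics/w2.png

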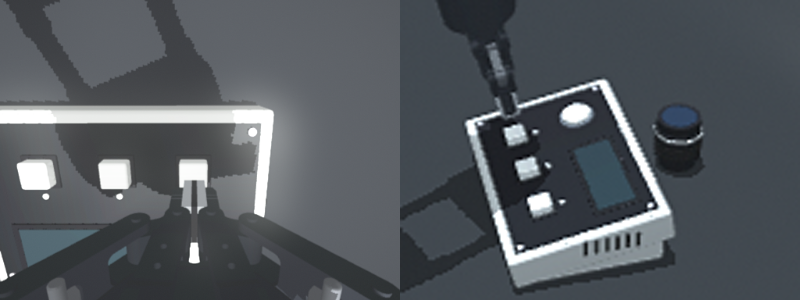

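The power button now sits visibly lower, and the fingertip is over the lamps key at about (193,172).

Emit:
play_rows --moves '[[[0,0,0,0.01,-0.005,0.1,0],[0,0,0,0,0,0.1,0],[0,0,0,0,0,0,0],[0,0,0,0,0,0,0],[0,0,0,0,0,0,0]]]'

```text
time: 4.93
tool_pos: [0.4654, 0.2552, 0.0631]
tcp_rot: [-0.253, 2.96, 0.02]
wrist_force: [-0.1, 0.2, 0.4]
width: -0.003
grip_force: 0.0
```

```bash
python3 w.py lamps 0
```

```text
t 4.93 pos [0.4654 0.2552 0.0631] target [0.4676 0.2561 0.0605] turn/0.5 [-0.002 -0.007  0.001] shift now/0.1 [-0.018  0.005  0.029] shift after turn [-0.018  0.005  0.029] F [-0.11  0.16  0.38] w -0.003 q [ 0.49  0.07  2.18 -0.08  0.73 -1.19]
```

Emit:
play_rows --moves '[[[0,0,0,-0.015,0.005,0.01,0],[0,0,0,0,0,0.02,0],[0,0,0,0,0,0.02,0],[0,0,0,0,0,0.02,0],[0,0,0,0,0,0,0]]]'

```text
time: 5.35
tool_pos: [0.4688, 0.2567, 0.0573]
tcp_rot: [-0.253, 2.958, 0.021]
wrist_force: [1.0, 0.4, 0.8]
width: -0.0
grip_force: 0.4
```

Emit:
play_rows --moves '[[[0,0,0,0,0,0.01,0],[0,0,0,0,0,0.01,0],[0,0,0,0,0,0,0],[0,0,0,0,0,0,0]]]'

```text
time: 5.68
tool_pos: [0.469, 0.2567, 0.0556]
tcp_rot: [-0.253, 2.958, 0.021]
wrist_force: [0.3, 0.9, 3.1]
width: 0.002
grip_force: 2.0
```

```bash
python3 w.py lamps 0
```

```text
t 5.68 pos [0.469  0.2567 0.0556] target [0.4676 0.2561 0.0605] turn/0.5 [-0.001 -0.003  0.001] shift now/0.1 [ 0.006 -0.004 -0.051] shift after turn [ 0.006 -0.004 -0.051] F [0.27 0.9  3.11] w 0.002 q [ 0.49  0.09  2.18 -0.08  0.71 -1.19]
```

Emit:
play_rows --moves '[[[0,0,0,0,0,0.012,0],[0,0,0,0,0,0,0],[0,0,0,0,0,0,0]]]'

```text
time: 5.93
tool_pos: [0.4692, 0.2568, 0.0546]
tcp_rot: [-0.253, 2.958, 0.021]
wrist_force: [-1.4, 0.3, 6.2]
width: -0.001
grip_force: 3.3
```

Emit:
play_rows --moves '[[[0,0,0,0,0,0,0]]]'

```text
time: 6.02
tool_pos: [0.4692, 0.2567, 0.0546]
tcp_rot: [-0.253, 2.958, 0.021]
wrist_force: [-1.3, -0.3, 6.3]
width: 0.0
grip_force: 3.3
```

The force is 6.3 N, so lamps is fully in. I'll retract 27 mm and move 62 mm to the right, to the camera key.

Emit:
play_rows --moves '[[[0,0,0,0,0,-0.1,0],[0,0,0,0,0,-0.17,0],[0,0,0,0,-0.2,0,0],[0,0,0,0,-0.2,0,0],[0,0,0,0,-0.2,0,0]]]'

```text
time: 6.43
tool_pos: [0.4738, 0.1961, 0.0808]
tcp_rot: [-0.255, 2.959, 0.021]
wrist_force: [-0.3, 1.3, -1.5]
width: -0.001
grip_force: 0.0
```

Emit:
play_rows --moves '[[[0,0,0,0,0,0,0],[0,0,0,0,0,0,0],[0,0,0,0,0,0,0],[0,0,0,0,0,0,0]]]'

```text
time: 6.77
tool_pos: [0.4741, 0.1971, 0.0805]
tcp_rot: [-0.253, 2.959, 0.021]
wrist_force: [0.4, 0.4, 0.1]
width: 0.001
grip_force: 0.0
```

```bash
python3 w.py camera 0
```

```text
t 6.77 pos [0.4741 0.1971 0.0805] target [0.4782 0.195  0.0605] turn/0.5 [-0.001 -0.005  0.002] shift now/0.1 [-0.002 -0.027  0.203] shift after turn [-0.002 -0.027  0.203] F [0.38 0.38 0.12] w 0.001 q [ 0.37  0.01  2.21 -0.05  0.76 -1.34]
```

Emit:
play_rows --moves '[[[0,0,0,0,-0.027,0.08,0],[0,0,0,0,0,0.09,0],[0,0,0,0,0,0,0],[0,0,0,0,0,0,0],[0,0,0,0,0,0,0]]]'

```text
time: 7.18
tool_pos: [0.4774, 0.1945, 0.0633]
tcp_rot: [-0.253, 2.96, 0.02]
wrist_force: [0.4, 0.9, -0.2]
width: 0.002
grip_force: 0.0
```

```bash
python3 w.py camera 0 pics/w3.png
```

```text
t 7.18 pos [0.4774 0.1945 0.0633] target [0.4782 0.195  0.0605] turn/0.5 [-0.002 -0.007  0.001] shift now/0.1 [-0.005  0.004  0.029] shift after turn [-0.004  0.004  0.029] F [ 0.36  0.93 -0.15] w 0.002 q [ 0.36  0.04  2.22 -0.05  0.72 -1.35]
```

View pics/w3.png

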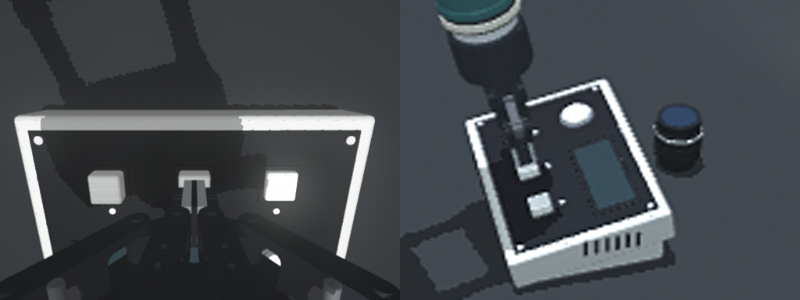

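The fingertip is over the middle key at (195,180). The lamps key at (282,186) is in, and the return key at (107,188) still stands out.

Emit:
play_rows --moves '[[[0,0,0,-0.004,0.004,0.02,0],[0,0,0,0,0,0.02,0],[0,0,0,0,0,0.02,0],[0,0,0,0,0,0.01,0],[0,0,0,0,0,0,0]]]'

```text
time: 7.7
tool_pos: [0.4797, 0.1952, 0.0572]
tcp_rot: [-0.253, 2.958, 0.021]
wrist_force: [-0.7, 0.5, 1.1]
width: -0.002
grip_force: 0.5
```

Emit:
play_rows --moves '[[[0,0,0,0,0,0.01,0],[0,0,0,0,0,0.01,0],[0,0,0,0,0,0.01,0],[0,0,0,0,0,0,0],[0,0,0,0,0,0,0]]]'

```text
time: 8.12
tool_pos: [0.4801, 0.1953, 0.0547]
tcp_rot: [-0.253, 2.958, 0.021]
wrist_force: [-2.0, 0.2, 6.6]
width: -0.0
grip_force: 3.3
```

```bash
python3 w.py camera 0
```

```text
t 8.12 pos [0.4801 0.1953 0.0547] target [0.4782 0.195  0.0605] turn/0.5 [-0.001 -0.003  0.001] shift now/0.1 [ 0.009  0.    -0.061] shift after turn [ 0.009  0.001 -0.061] F [-1.97  0.18  6.62] w -0.0 q [ 0.36  0.05  2.22 -0.05  0.7  -1.34]
```

Camera is in at 6.6 N. I'll retract high and head for the stage.

Emit:
play_rows --moves '[[[0,0,0,0,0,-0.15,0],[0,0,0,0,0,-0.38,0],[0,0,0,0,0,-0.38,0],[0,0,0,0,0,-0.38,0],[0,0,0,0,0,0,0]]]'

```text
time: 8.53
tool_pos: [0.4618, 0.1931, 0.1894]
tcp_rot: [-0.252, 2.946, 0.026]
wrist_force: [1.5, 0.8, 0.9]
width: 0.003
grip_force: 0.0
```

```bash
python3 w.py start 0.08
```

```text
t 8.53 pos [0.4618 0.1931 0.1894] target [ 0.5137 -0.3712  0.184 ] turn/0.5 [0.035 0.369 0.34 ] shift now/0.1 [ 0.447 -5.649 -0.039] shift after turn [-0.519 -5.643  0.054] F [1.54 0.8  0.95] w 0.003 q [ 0.37 -0.16  2.14 -0.04  0.98 -1.35]
```

```bash
sed -i "s/tg=FLIP if name==\"start\"/tg=Ro.from_euler('z',-.43)*FLIP if name==\"start\"/" h.py; python3 w.py start 0.08
```

```text
t 8.53 pos [0.4618 0.1931 0.1894] target [ 0.5137 -0.3712  0.184 ] turn/0.5 [0.115 0.358 1.197] shift now/0.1 [ 0.447 -5.649 -0.039] shift after turn [-2.824 -4.912  0.054] F [1.54 0.8  0.95] w 0.003 q [ 0.37 -0.16  2.14 -0.04  0.98 -1.35]
```

Emit:
play_rows --moves '[[[0.01,0.07,0.23,0.0,-0.37,0,0],[0.01,0.07,0.23,-0.04,-0.37,0,0],[0.01,0.07,0.23,-0.08,-0.36,0,0],[0.01,0.07,0.23,-0.13,-0.34,0,0],[0.01,0.07,0.23,-0.17,-0.33,0,0]]]'

```text
time: 8.95
tool_pos: [0.4895, 0.0083, 0.1805]
tcp_rot: [-0.636, -3.065, -0.036]
wrist_force: [1.5, 1.0, 0.5]
width: -0.003
grip_force: 0.0
```

```bash
python3 w.py start 0.08
```

```text
t 8.95 pos [0.4895 0.0083 0.1805] target [ 0.5137 -0.3712  0.184 ] turn/0.5 [ 0.041 -0.031  0.042] shift now/0.1 [-1.73  -3.384 -0.131] shift after turn [-1.802 -3.348 -0.035] F [1.53 0.97 0.52] w -0.003 q [-0.05 -0.05  2.04  0.03  1.15 -1.22]
```

Emit:
play_rows --moves '[[[0.04,-0.03,0.04,-0.18,-0.34,-0.02,0],[0,0,0,-0.18,-0.34,-0.02,0],[0,0,0,-0.18,-0.34,0,0],[0,0,0,-0.18,-0.34,0,0],[0,0,0,-0.18,-0.34,0,0]]]'

```text
time: 9.37
tool_pos: [0.502, -0.1841, 0.1831]
tcp_rot: [0.661, 3.071, 0.001]
wrist_force: [0.9, 0.1, 1.0]
width: 0.002
grip_force: 0.0
```

Emit:
play_rows --moves '[[[0,0,0,-0.18,-0.34,0,0],[0,0,0,-0.18,-0.34,0,0],[0,0,0,-0.18,-0.34,0,0],[0,0,0,0,0,0,0],[0,0,0,0,0,0,0]]]'

```text
time: 9.78
tool_pos: [0.5092, -0.2992, 0.1828]
tcp_rot: [-0.667, -3.07, -0.001]
wrist_force: [-0.5, -0.0, 0.4]
width: 0.0
grip_force: 0.0
```

```bash
python3 w.py start 0.04
```

```text
t 9.78 pos [ 0.5092 -0.2992  0.1828] target [ 0.5137 -0.3712  0.144 ] turn/0.5 [ 0.002 -0.     0.005] shift now/0.1 [-0.339 -0.636  0.388] shift after turn [-0.341 -0.635  0.388] F [-0.52 -0.04  0.42] w 0.0 q [-0.57  0.14  1.84  0.    1.16 -1.72]
```

Emit:
play_rows --moves '[[[0,0,0,-0.17,-0.32,0,0],[0,0,0,-0.17,-0.31,0.14,0],[0,0,0,0,0,0.24,0],[0,0,0,0,0,0,0],[0,0,0,0,0,0,0]]]'

```text
time: 10.2
tool_pos: [0.5135, -0.3664, 0.1434]
tcp_rot: [-0.659, -3.068, -0.006]
wrist_force: [0.4, -0.3, 1.2]
width: 0.001
grip_force: 0.0
```

Emit:
play_rows --moves '[[[0,0,0,0,0,0,0],[0,0,0,0,0,0,0]]]'

```text
time: 10.37
tool_pos: [0.5158, -0.3678, 0.1473]
tcp_rot: [0.658, 3.069, -0.0]
wrist_force: [0.8, -0.2, 0.7]
width: 0.004
grip_force: 0.0
```

```bash
sed -i 's/\[90:210,160:320\]/[264:384,160:320]/' w.py; python3 w.py start 0 pics/w4.png
```

```text
t 10.37 pos [ 0.5158 -0.3678  0.1473] target [ 0.5137 -0.3712  0.104 ] turn/0.5 [0.001 0.006 0.015] shift now/0.1 [ 0.007 -0.039  0.433] shift after turn [ 0.006 -0.039  0.433] F [ 0.84 -0.24  0.66] w 0.004 q [-0.66  0.25  1.78  0.    1.11 -1.81]
```

View pics/w4.png

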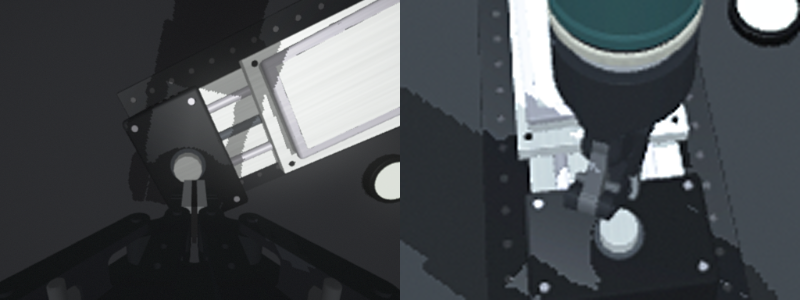

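The wrist view shows the start button at (187,165), just ahead of the fingertip, and the tin is untouched. Descending.

Emit:
play_rows --moves '[[[0,0,0,0.007,-0.039,0.2,0],[0,0,0,0,0,0.18,0],[0,0,0,0,0,0,0],[0,0,0,0,0,0,0],[0,0,0,0,0,0,0]]]'

```text
time: 10.88
tool_pos: [0.5136, -0.3723, 0.1093]
tcp_rot: [0.66, 3.068, -0.001]
wrist_force: [0.3, -0.3, 0.4]
width: -0.001
grip_force: 0.0
```

```bash
python3 w.py start 0 pics/w5.png
```

```text
t 10.88 pos [ 0.5136 -0.3723  0.1093] target [ 0.5137 -0.3712  0.104 ] turn/0.5 [0.001 0.006 0.013] shift now/0.1 [0.004 0.011 0.053] shift after turn [0.003 0.011 0.053] F [ 0.31 -0.26  0.45] w -0.001 q [-0.67  0.29  1.81  0.    1.04 -1.81]
```

View pics/w5.png

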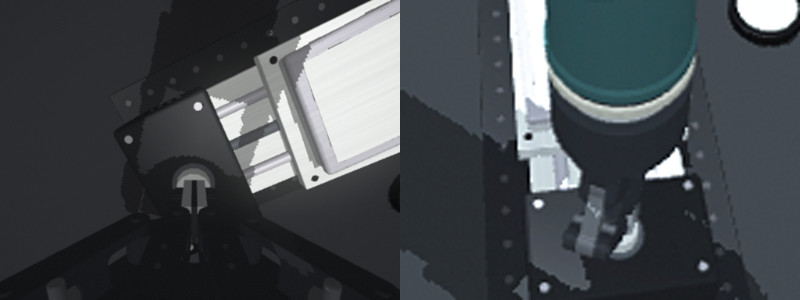

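The fingertip sits centred over the button at (194,180), about 5 mm above it. Pressing about 6 mm down.

Emit:
play_rows --moves '[[[0,0,0,0.003,0.011,0.03,0],[0,0,0,0,0,0.03,0],[0,0,0,0,0,0.03,0],[0,0,0,0,0,0.02,0],[0,0,0,0,0,0,0]]]'

```text
time: 11.4
tool_pos: [0.5139, -0.3714, 0.0975]
tcp_rot: [0.66, 3.068, -0.0]
wrist_force: [1.3, 0.1, 5.0]
width: -0.001
grip_force: 2.4
```

Emit:
play_rows --moves '[[[0,0,0,0,0,0.01,0],[0,0,0,0,0,0,0],[0,0,0,0,0,0,0],[0,0,0,0,0,0,0]]]'

```text
time: 11.73
tool_pos: [0.5139, -0.3715, 0.097]
tcp_rot: [0.66, 3.068, -0.0]
wrist_force: [1.4, -0.2, 5.2]
width: 0.002
grip_force: 2.6
```

The force of 5.2 N corresponds to about 6.7 mm of travel, so it is well pressed. Releasing and retracting.

Emit:
play_rows --moves '[[[0,0,0,0,0,-0.06,0],[0,0,0,0,0,-0.15,0],[0,0,0,0,0,-0.4,0],[0,0,0,0,0,-0.4,0],[0,0,0,0,0,-0.2,0]]]'

```text
time: 12.15
tool_pos: [0.5136, -0.3718, 0.2215]
tcp_rot: [0.66, 3.067, -0.003]
wrist_force: [0.6, 0.0, 1.7]
width: -0.003
grip_force: 0.0
```

Emit:
play_rows --moves '[[[0,0,0,0,0,0,0],[0,0,0,0,0,0,0],[0,0,0,0,0,0,0],[0,0,0,0,0,0,0],[0,0,0,0,0,0,0]]]'

```text
time: 12.57
tool_pos: [0.5116, -0.3701, 0.2145]
tcp_rot: [-0.661, -3.069, -0.003]
wrist_force: [0.1, -0.1, -0.4]
width: 0.006
grip_force: 0.0
```

```bash
python3 - <<'E'
from h import *
from workcell import vision
o=[cv2.resize(vision.read_camera("top")["image"][160:270,110:240],(400,340),interpolation=cv2.INTER_CUBIC),
cv2.resize(vision.read_camera("side")["image"][115:210,175:285],(400,340),interpolation=cv2.INTER_CUBIC)]
cv2.imwrite("pics/end.png",cv2.hconcat(o)[:,:,::-1])
w=vision.read_camera("wrist");T=dict(np.load("top0.npz"));T2=vision.read_camera("top")
for n,u in(("power",(143,203)),("lamps",(151,231)),("camera",(176,227)),("return",(201,223)),("start",(413,211))):
    f=lambda c:np.median(c["depth"][u[1]-1:u[1]+2,u[0]-1:u[0]+2])
    print(n,"depth change mm",round(1000*float(f(T2)-f(T)),1))
E
```

```text
power depth change mm 6.2
lamps depth change mm 3.9
camera depth change mm 4.9
return depth change mm -1.1
start depth change mm 1.0
```

View pics/end.png

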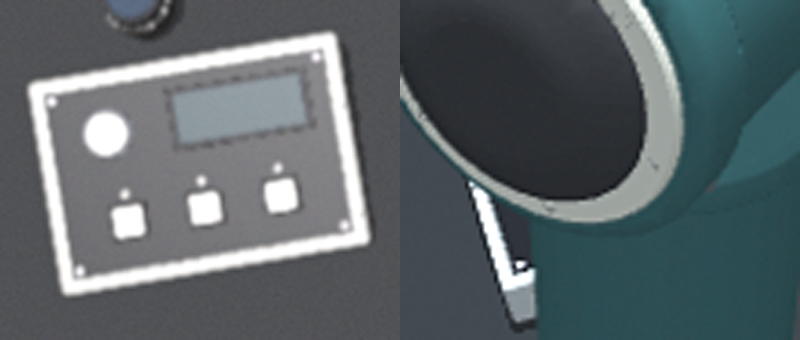

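The top view shows the console, with its keys unmoved sideways, and the side view is blocked by the arm. Depths show power, lamps and camera pushed in by about 5 mm, return unchanged and start sprung back.

```bash
python3 -c "
from workcell import bot
print(bot.finish_job())"
```

```text
the job is handed in; nothing more can be done
None
```

Job handed in: power, lamps and camera were pressed fully in, in that order; start was pressed about 6.7 mm and sprang back; the return key was left alone and nothing was gripped, finishing at about 13 s of the 51 s.

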